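# Load a tube rack under the shaker's ratchet hold-down

## Task

Load the tube shaker: lift the padded hold-down bar notch by notch by its yellow handle and leave it hanging on the pawl clear above cap height, then slide the green tube rack along the deck fully home against the blue back stop. Then press the red pawl tab down until the bar has sunk to rest on the tube caps, and let go. Do not tip the rack, and leave the bottle, beaker and tip box where they are.

Things in the scene. Friction and masses are not known exactly. Their poses are not given: they have to be found in the camera images.
- shaker: White tube shaker fixed to the bench, 290 mm long (x), 110 wide, deck 45 high; origin on the bench under mid-deck. +x: the way the rack is pushed, +y: the ratchet side. A lane 74 mm wide runs along x between guides 12 mm above the deck, to a blue back stop (face at x +110 mm, 28 mm above the deck). Mast at x +70, y +54 to +183 mm; cheeks 128 mm high.
- rack: Loose green rack with 15 capped tubes, one rigid piece of 0.25 to 0.5 kg, 120 mm long (x, along the lane), 70 wide; plain end walls 50 mm high, cap tops 71 mm above its underside. Origin: centre of its underside. It starts in the lane on the deck, 65 to 95 mm short of home, and is pushed along +x at its near (-x) end wall.
- rack_home (a point): Where the rack's origin lies when the rack is fully home: on the deck, 50 mm ahead (+x) of the shaker's origin. Same axes as the shaker. The rack's near end wall is then 60 mm nearer (-x), which is 65 mm short of the near edge of the hold-down bar above.
- rail (a joint): Height in m (0 to 0.088) of the toothed steel rail that carries the bar. A tooth rests on the pawl at 0.014, 0.028, 0.042, 0.056, 0.070, 0.084. Lifting takes 8 to 16 N; let go, it drops to the notch last passed. With the pawl pressed it sinks by its weight (0.55 kg), damped, at about 0.1 m/s. 0.031: the pad just touches the caps of a rack on the deck. Starts at 0 or the first notch.
- press_bar: Dark blue hold-down bar with black rubber pad, 30 mm wide (x), 92 mm long (y), crossing the lane at shaker x +70 mm, with the yellow handle on top; it rides on the rail. Origin: at the shaker's origin when joint rail reads 0, rising with it. The pad's underside is 85 mm above that origin.
- handle (a point): Middle of the yellow handle: a level bar 18 by 18 mm, 90 mm long along the shaker's y, on two 10 mm posts 33 mm either side of the middle, 42 mm clear above the blue bar; 158 mm above the bench when joint rail reads 0. Grip it from above, fingers on its -x and +x sides.
- pawl (a joint): Turn of the sprung pawl in rad: 0 engaged, 0.2 and more clear of the teeth, stop at 0.40. It clicks out and back by itself as teeth pass upwards, stops the rail from sinking, and springs back when let go, catching the next tooth.
- pawl_tab (a point): Centre of the top of the red tab, 36 by 36 by 8 mm, at the outer (+y) end of the pawl's tail; 74 mm above the bench when engaged. The pivot is 78 mm from it towards -y, 4 mm lower, along x. Press straight down: 15 to 20 mm frees the teeth, 30 mm is the stop; 2 to 5 N. Keep it down until the bar has come down, 1 s or so.
- reagent: Dark blue bottle with white cap, 66 mm across, 150 mm high, right (-y) of the shaker. Bystander. Origin: centre of its foot.
- beaker: Glass beaker, 72 mm across, 85 mm high, right (-y) of the shaker. Bystander. Origin: centre of its foot.
- tip_box: Blue pipette-tip box with clear lid, 124 by 89 by 73 mm, left of the shaker. Bystander. Origin: centre of its underside.
Not all that is in view belongs to the job. Leave any pink look-alike of the rack alone.

How it is judged (in metres and radians):
On the way, in this order (a step that is already met when the one before it is completed fails the run):
1. the bar hangs on the pawl, let go, clear above the height of the caps (value of joint rail above 0.036 m and value of joint pawl below 0.1 rad and contact force between press_bar and the arm below 0.3 N and contact force between press_bar and the fingers below 0.3 N and linear speed of press_bar below 0.01 m/s), for 0.2 s.
2. the rack is home against the back stop with the bar still up (x of rack in the frame of rack_home above -0.006 m and horizontal distance between rack and rack_home below 0.008 m and value of joint rail above 0.036 m), for 0.1 s.
At the end, for the whole second after the job is handed in: The rack stands upright and still on the deck within 6 mm of the back stop (8 mm of its home point), the bar rests on the caps with over 1 N (rail between 27 and 34.5 mm), the pawl has been let go (under 0.2 rad) (x of rack in the frame of rack_home above -0.006 m and horizontal distance between rack and rack_home below 0.008 m and value of joint rail between 0.027 and 0.0345 m and contact force between press_bar and rack above 1 N and value of joint pawl below 0.2 rad and linear speed of rack below 0.01 m/s and angle between rack's own z axis and vertical below 0.05 rad); the robot touches nothing.
It fails at once if the rack is tipped by more than 0.3 rad (angle between rack's own z axis and vertical above 0.3 rad).
It fails at once if the bottle, beaker or tip box is moved by more than 30 mm (distance of any of reagent, beaker, tip_box from where it was at the start of the episode above 0.03 m).
It also fails if it takes over 58 s, if anything falls off the work surface, if the arm or the gripper's body presses on something with over 40 N, if the wrist force passes 120 N, or if a joint passes its speed limit or range.

## Robot

A 6-joint arm with a two-finger parallel gripper is mounted at the origin on the work surface. World frame = base frame: x ahead of the robot, y to its left, z up, the work surface at z = 0. Lengths are in mm, angles in rad, forces in N, time in s.
With the tool pointing down it reaches from about 350 to 775 mm from the base axis. Payload 7.3 kg.
Tool frame: the origin (TCP) lies between the finger pads; the fingertips stand 22 mm ahead of it and the grasp point (between the pads) lies 3 mm ahead of it (nose_length is the distance from the TCP to the fingertips, in mm); z points along the fingers, y is the direction in which the jaws open and shut (so a half turn about z gives the same grasp; the last joint's range is limited). The gripper opens to 92 mm and grips with 3 to 60 N. Pads are 19 mm wide; open, the fingers measure 130 mm over their backs; the gripper's body (75 mm by 190 mm) begins 47 mm behind the grasp point.
Start: joints at [-1.341, 0.342, 1.524, -0, 1.275, -0.146], TCP at [192.707, -488.372, 248.741] pointing down, gripper open.
Joint ranges: [-2.53, 2.53], [-0.77, 2.02], [0.04, 2.7], [-1, 4.14], [0.28, 2.66], [-3.11, 3.11]. Speed limits (rad/s): [2.57, 2.57, 3.14, 3.14, 3.14, 3.14].

## Interface

Orientations are given as [roll, pitch, yaw] about the fixed x, y, z axes, in that order (R = Rz(yaw) Ry(pitch) Rx(roll)).
In Python, from plant import get_obs, capture, close_job, nose_length gives the robot as it stands.
- The arm moves only by the tool step_arm, never from a script. Its argument "increments" is text: rows parted by semicolons, each of 7 numbers parted by spaces: the turn, a rotation vector about the tool's x, y, z in rad, then the shift along the tool's x, y, z in mm, then the opening, from -1 (shut) to 1 (fully open). A call has 1 to 20 rows; each row is the pose to reach, as a shift and turn from the pose commanded when the call began, along the tool's axes at that moment; what a row does not reach only later rows make up. A row lasts 1/8 s, in which the tool goes at most 62.5 mm and 10.7 degrees, less where a joint would pass 70% of its speed; a pose out of reach is approached as far as the arm can. A call with a gripper value outside its range is refused whole. The fingers move at their own pace and stop on an object; the grip force is fixed at half the most. Time passes only in rows, so rows that repeat a pose let the fingers close. It gives the time, the measured TCP pose, the force and the opening at its end, in the units of the state.
- get_obs(): the state, without advancing time (a new reading comes with each control period).
- capture(name): name is "scene" or "top"; returns a dict with "frame" (400x640x3 uint8, red, green, blue), "K" (3x3 intrinsics, pixels), "distortion" ([k1, k2, p1, p2, k3] as OpenCV has them; the pictures are not rectified), "extrinsics" (4x4, takes a point from world to camera coordinates). Camera axes: x right, y down, z forward; pixel columns grow to the right and rows downward; lengths in mm; the calibration is good to about 2 mm. A picture is of the moment at which its call begins. There is no depth.
- close_job(): hands the job in, once; it reports no verdict.
The state is a dict: "time": time; "joint_positions": joint angles; "dq": joint speeds; "tau": joint torques, N m; "tool_pos": TCP position; "tcp_rot": TCP orientation; "contact_force": force on the tool from outside, world axes, zero at the start; "moment": the same for the moment, N m; "grip_width": finger opening in mm.
Only numpy, scipy, OpenCV 4.12 (cv2) and the standard library are available. Lean on these libraries where they do the work, as an engineer would, in place of code of your own. Each camera call takes 0.05 s, during which the arm holds its last target.

## Working session

There is one attempt and no reset: what is moved stays moved. The work goes in short steps, Python scripts to look and compute and a tool call to move; the robot and the scene stay as the last step left them, time stands still between calls to the robot, and variables do not carry over. Pictures are saved under pics/ and viewed, and the job is handed in when it is done.

Besides the shell and the picture viewer there is one more tool, called after ">>>" by a JSON object that holds its "fn" and its "kwargs", one argument or row to a line. step_arm: Moves the arm, as the interface text tells. Its arguments: {"type":"object","properties":{"increments":{"type":"string"}},"required":["increments"]}

```bash
mkdir -p pics; ls; python3 - <<'E'
from plant import *
import cv2,numpy as np
np.set_printoptions(suppress=True,precision=4)
o=get_obs();print(o);print(nose_length)
for n in("scene","top"):
    c=capture(n);cv2.imwrite(f"pics/{n}0.png",c["frame"][:,:,::-1]);print(n,c["K"],c["distortion"],c["extrinsics"])
E
```

```text
pics
{'time': 0.0, 'joint_positions': array([-1.341 ,  0.3427,  1.525 , -0.    ,  1.2754, -0.146 ]), 'dq': array([-0.0008, -0.0004,  0.0006,  0.0004,  0.0001,  0.0012]), 'tau': array([ -0.002 , -43.1248, -24.4218,   0.0717,   0.056 ,  -0.0001]), 'tool_pos': array([ 192.6104, -487.9941,  248.0325]), 'tcp_rot': array([-3.1401, -0.0002,  0.3758]), 'contact_force': array([-0.3347, -0.0284, -0.2522]), 'moment': array([0.0105, 0.0117, 0.0113]), 'grip_width': 91.87285650566959}
22.0
scene [[454.8778   0.     316.1143]
 [  0.     454.8778 197.4711]
 [  0.       0.       1.    ]] [0.0332 0.     0.     0.     0.    ] [[   0.681     0.7322    0.0119 -430.9991]
 [   0.6297   -0.5772   -0.5199 -299.7042]
 [  -0.3738    0.3616   -0.8541 1405.4961]
 [   0.        0.        0.        1.    ]]
top [[471.4255   0.     316.8745]
 [  0.     471.4255 191.6661]
 [  0.       0.       1.    ]] [-0.0602  0.      0.      0.      0.    ] [[   0.0101   -0.9999   -0.0138   16.6504]
 [  -0.9982   -0.0092   -0.0585  601.7249]
 [   0.0584    0.0144   -0.9982 1527.0439]
 [   0.        0.        0.        1.    ]]
```

View pics/scene0.png

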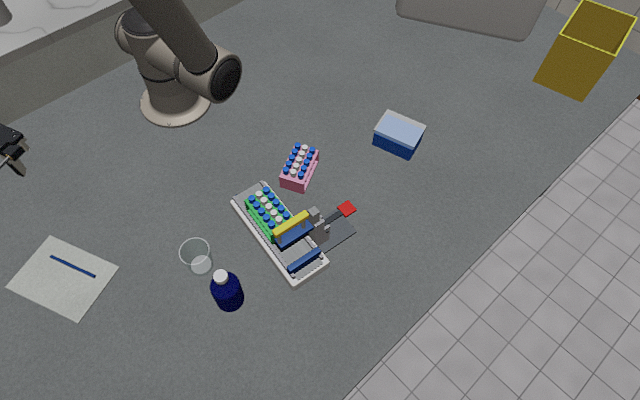

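View pics/top0.png

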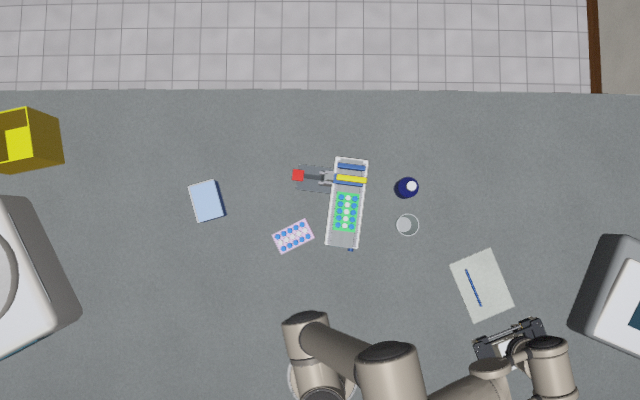

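Scene: shaker at about (280,232) in the scene view and (347,203) in the top view; its +x points away from the robot. The red tab is at top (298,175), the yellow handle at (351,180), and the pink decoy at (293,236). Next I'll measure them.

```bash
cat > h.py <<'E'
from plant import *
import cv2,numpy as np
from scipy.optimize import least_squares
np.set_printoptions(suppress=True,precision=2)
def und(c,uv): return cv2.undistortPoints(np.float64(uv).reshape(-1,1,2),c["K"],c["distortion"])[:,0]
def ray(c,uv):
    E=c["extrinsics"];R=E[:3,:3];t=E[:3,3]
    n=und(c,uv);d=np.c_[n,np.ones(len(n))]@R
    return -R.T@t,d
def plane(c,uv,z):
    o,d=ray(c,uv);return o+d*((z-o[2])/d[:,2])[:,None]
def proj(c,P):
    E=c["extrinsics"];return cv2.projectPoints(np.float64(P).reshape(-1,1,3),cv2.Rodrigues(E[:3,:3])[0],E[:3,3],c["K"],c["distortion"])[0][:,0]
def tri(ca,a,cb,b):
    Pa,Pb=ca["extrinsics"][:3],cb["extrinsics"][:3]
    X=cv2.triangulatePoints(Pa,Pb,und(ca,[a]).T,und(cb,[b]).T)[:,0];return X[:3]/X[3]
def mask(c,name,roi):
    h=cv2.cvtColor(c["frame"],cv2.COLOR_RGB2HSV).astype(int);H,S,V=h[...,0],h[...,1],h[...,2]
    m={"red":((H<8)|(H>172))&(S>150)&(V>90),"yellow":(H>22)&(H<34)&(S>140)&(V>90),"green":(H>50)&(H<90)&(S>80)&(V>60),
       "white":(S<40)&(V>185),"blue":(H>100)&(H<125)&(S>120)}[name]
    o=np.zeros(m.shape,np.uint8);x0,x1,y0,y1=roi;o[y0:y1,x0:x1]=m[y0:y1,x0:x1]*255
    return o
def blob(m):
    n,l,s,ce=cv2.connectedComponentsWithStats(m);k=1+np.argmax(s[1:,4])
    q=cv2.findContours((l==k).astype(np.uint8),0,cv2.CHAIN_APPROX_NONE)[0][0]
    return ce[k],s[k],cv2.minAreaRect(q),q[:,0]
ROI={"scene":(222,370,175,292),"top":(285,375,150,255)}
E
python3 - <<'E'
from h import *
C={n:capture(n) for n in("scene","top")}
b={}
for col in("red","yellow","green","white"):
    for n in C:
        ce,s,r,q=blob(mask(C[n],col,ROI[n]));b[col,n]=ce;print(col,n,ce,s,r)
for col in("red","yellow"): print(col,tri(C["scene"],b[col,"scene"],C["top"],b[col,"top"]), plane(C["top"],[b[col,"top"]],74 if col=="red" else 167),plane(C["scene"],[b[col,"scene"]],74 if col=="red" else 167))
for n in C:
    x0,x1,y0,y1=ROI[n];f=C[n]["frame"][y0:y1,x0:x1,::-1]
    cv2.imwrite(f"pics/{n}z.png",cv2.resize(f,None,fx=5,fy=5,interpolation=cv2.INTER_CUBIC))
E
```

```text
red scene [346.45 208.01] [337 200  19  17 178] ((346.4588317871094, 208.0352783203125), (14.317411422729492, 13.015828132629395), 49.398704528808594)
red top [297.77 174.82] [293 170  11  11 107] ((298.0, 175.0), (10.0, 10.0), 90.0)
yellow scene [290.4  222.87] [272 210  37  27 166] ((290.34332275390625, 223.0579071044922), (9.106194496154785, 40.6175537109375), 58.392494201660156)
yellow top [351.32 178.2 ] [337 174  30   9 149] ((351.3384704589844, 178.2923126220703), (29.272197723388672, 5.457528114318848), 7.125016689300537)
green scene [258.83 220.06] [244 198  30  44 342] ((259.1600341796875, 219.8800048828125), (50.40000534057617, 8.799999237060547), 53.13010025024414)
green top [345.11 211.65] [333 191  26  41 469] ((345.58465576171875, 211.3230743408203), (22.326250076293945, 38.450767517089844), 7.125016689300537)
white scene [277.   250.96] [231 200  98  86 448] ((279.33221435546875, 231.1242218017578), (107.54485321044922, 43.74653625488281), 53.48894119262695)
white top [297.66 234.31] [285 218  29  35 424] ((294.7000427246094, 234.9000244140625), (21.913463592529297, 32.64659118652344), 63.43495178222656)
red [651.92  83.4   70.03] [[651.11  82.69  74.  ]] [[653.76  82.09  74.  ]]
yellow [633.44 -80.55 173.65] [[633.71 -81.35 167.  ]] [[630.92 -77.96 167.  ]]
```

View pics/topz.png

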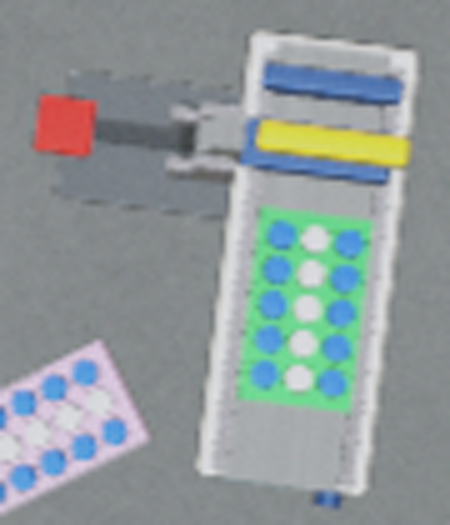

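View pics/scenez.png

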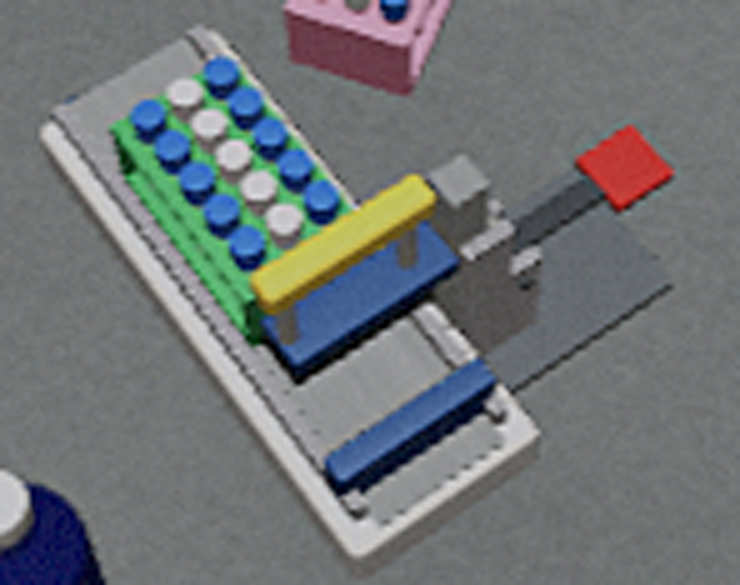

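```bash
python3 - <<'E'
from h import *
C={n:capture(n) for n in("scene","top")}
T=C["top"];S=C["scene"]
z=lambda n,p:np.float64(p)/5+np.array([ROI[n][0],ROI[n][2]])-0.4
t=plane(T,z("top",[(252,33),(416,48),(362,493),(200,472)]),45)
print(t, t.mean(0)); print([np.degrees(np.arctan2(*(a-b)[1::-1])) for a,b in((t[0],t[3]),(t[1],t[2]))])
s=plane(S,z("scene",[(200,28),(42,130),(352,548),(538,432)]),45);print(s,s.mean(0))
# green rack top corners at z=45+~57? 
g=plane(T,z("top",[(262,208),(373,222),(350,412),(238,398)]),95);print("green",g,g.mean(0))
# caps
caps=z("top",[(282,236),(316,240),(349,243),(264,374),(299,378),(333,383)]);print("caps",plane(T,caps,116),plane(T,caps,116).mean(0))
for n,p in(("top",[(65,127)]),("scene",[(625,167)])): print("tab",plane(C[n],z(n,p),74))
E
```

```text
[[ 715.33  -35.38   45.  ]
 [ 706.51 -141.39   45.  ]
 [ 420.1  -108.04   45.  ]
 [ 432.44   -4.34   45.  ]] [568.59 -72.29  45.  ]
[np.float64(-6.261146005438127), np.float64(-6.642796453874291)]
[[ 431.45  -10.02   45.  ]
 [ 425.45 -109.52   45.  ]
 [ 702.15 -141.29   45.  ]
 [ 718.72  -37.94   45.  ]] [569.44 -74.69  45.  ]
green [[ 599.05  -41.26   95.  ]
 [ 590.97 -110.34   95.  ]
 [ 473.01  -96.73   95.  ]
 [ 480.98  -27.31   95.  ]] [536.   -68.91  95.  ]
caps [[580.72 -53.05 116.  ]
 [578.46 -73.89 116.  ]
 [576.81 -94.12 116.  ]
 [496.2  -42.67 116.  ]
 [493.97 -64.07 116.  ]
 [491.13 -84.85 116.  ]] [536.21 -68.77 116.  ]
tab [[650.54  83.21  74.  ]]
tab [[653.99  82.39  74.  ]]
```

```bash
cat >> h.py <<'E'
from scipy.spatial.transform import Rotation as Ro
def rel(target,yaw,frm=None,fyaw=None):
    o=get_obs();p=o["tool_pos"] if frm is None else np.array(frm);r=Ro.from_euler("xyz",o["tcp_rot"]) if fyaw is None else Ro.from_euler("xyz",[np.pi,0,fyaw])
    t=Ro.from_euler("xyz",[np.pi,0,yaw])
    print("shift",r.inv().apply(np.array(target)-p),"turn",(r.inv()*t).as_rotvec().round(4),"at",p,o["tcp_rot"])
E
python3 - <<'E'
from h import *
rel([636,-81,235],np.pi/2-.113,[192.707,-488.372,248.741],.3758)
C=capture("top")
for p in((406,187),(406,225),(206,200)):print(plane(C,[p],100))
E
```

```text
shift [ 561.87 -216.25   13.74] turn [-0.    0.   -1.08] at [ 192.71 -488.37  248.74] [-3.14 -0.    0.38]
[[ 613.78 -255.1   100.  ]]
[[ 496.14 -255.06  100.  ]]
[[567.49 366.89 100.  ]]
```

>>> {"fn": "step_arm", "kwargs": {
  "increments": "0 0 -0.05 23 -9 0 1;0 0 -0.14 70 -27 1 1;0 0 -0.23 120 -46 2 1;0 0 -0.32 170 -65 4 1;0 0 -0.41 220 -85 5 1;0 0 -0.5 270 -104 6 1;0 0 -0.6 320 -123 8 1;0 0 -0.7 370 -142 9 1;0 0 -0.8 420 -162 10 1;0 0 -0.9 470 -181 11 1;0 0 -1.0 515 -198 12 1;0 0 -1.06 545 -210 13 1;0 0 -1.08 562 -216 14 1;0 0 -1.08 562 -216 14 1;0 0 -1.08 562 -216 14 1"
}}

```text
time: 2.22
tool_pos: [635.7, -81.7, 234.6]
tcp_rot: [-3.141, 0.0, 1.455]
contact_force: [0.1, 0.1, 0.6]
grip_width: 91.9
```

```bash
python3 - <<'E'
from h import *
rel([636,-81,171],np.pi/2-.113)
for n in("scene","top"):
    C=capture(n);x0,x1,y0,y1=ROI[n];f=C["frame"][y0-30:y1+20,x0-20:x1+20,::-1]
    cv2.imwrite(f"pics/{n}1.png",cv2.resize(f,None,fx=3.5,fy=3.5,interpolation=cv2.INTER_CUBIC))
E
```

```text
shift [ 0.76  0.26 63.62] turn [-0.  0. -0.] at [635.7  -81.71 234.62] [-3.14  0.    1.46]
```

View pics/scene1.png

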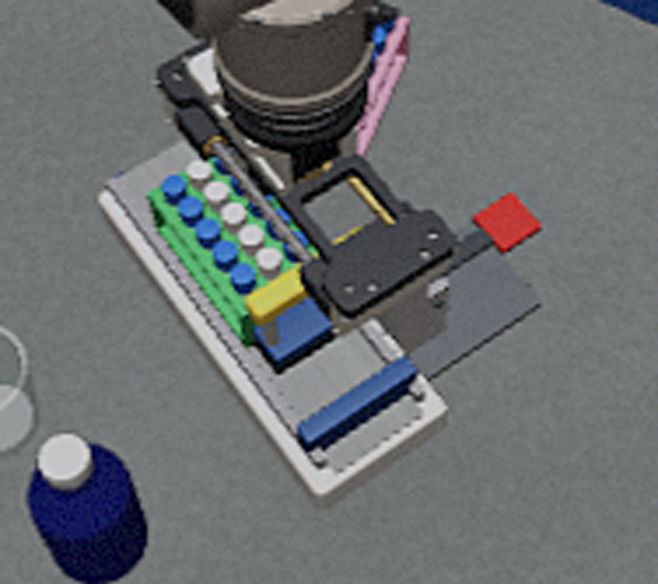

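The gripper is over the handle, aligned with the bar. Next: lower it and close.

>>> {"fn": "step_arm", "kwargs": {
  "increments": "0 0 0 0 0 25 1;0 0 0 0 0 50 1;0 0 0 0 0 63 1;0 0 0 0 0 63 1;0 0 0 0 0 63 -1;0 0 0 0 0 63 -1;0 0 0 0 0 63 -1;0 0 0 0 0 63 -1;0 0 0 0 0 63 -1;0 0 0 0 0 63 -1;0 0 0 0 0 63 -1;0 0 0 0 0 63 -1"
}}

```text
time: 3.82
tool_pos: [632.5, -80.7, 171.3]
tcp_rot: [-3.132, 0.0, 1.456]
contact_force: [-10.6, 1.0, 7.6]
grip_width: 17.6
```

>>> {"fn": "step_arm", "kwargs": {
  "increments": "0 0 0 0 -3 0 -1;0 0 0 0 -3 0 -1;0 0 0 0 -3 -7 -1;0 0 0 0 -3 -14 -1;0 0 0 0 -3 -21 -1;0 0 0 0 -3 -28 -1;0 0 0 0 -3 -35 -1;0 0 0 0 -3 -42 -1;0 0 0 0 -3 -50 -1;0 0 0 0 -3 -50 -1;0 0 0 0 -3 -50 -1"
}}

```text
time: 5.2
tool_pos: [632.4, -80.7, 223.4]
tcp_rot: [-3.141, 0.0, 1.456]
contact_force: [-8.0, 0.7, -6.8]
grip_width: 17.7
```

```bash
python3 - <<'E'
from h import *
for n in("scene","top"):
    C=capture(n);x0,x1,y0,y1=ROI[n];f=C["frame"][y0-30:y1+20,x0-20:x1+20,::-1]
    cv2.imwrite(f"pics/{n}2.png",cv2.resize(f,None,fx=3.5,fy=3.5,interpolation=cv2.INTER_CUBIC))
E
```

```text
(no output)
```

View pics/scene2.png

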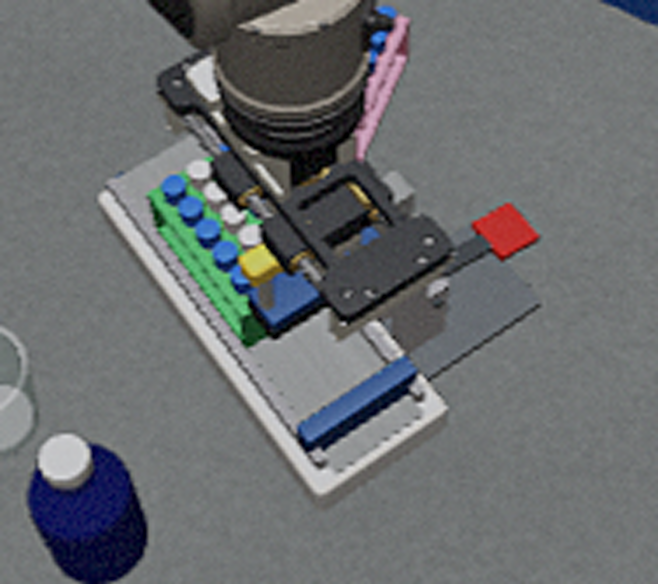

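The bar has lifted with the handle (scene view shows it well above the caps). Release it and rise.

>>> {"fn": "step_arm", "kwargs": {
  "increments": "0 0 0 0 0 0 1;0 0 0 0 0 0 1;0 0 0 0 0 0 1;0 0 0 0 0 0 1;0 0 0 0 0 0 1;0 0 0 0 0 0 1;0 0 0 0 0 0 1;0 0 0 0 0 -20 1;0 0 0 0 0 -40 1;0 0 0 0 0 -60 1;0 0 0 0 0 -60 1"
}}

```text
time: 6.68
tool_pos: [633.9, -81.0, 283.3]
tcp_rot: [3.138, 0.001, 1.456]
contact_force: [0.7, 0.3, -0.2]
grip_width: 91.7
```

```bash
python3 - <<'E'
from h import *
for n in("scene","top"):
    C=capture(n);x0,x1,y0,y1=ROI[n];f=C["frame"][y0-30:y1+20,x0-20:x1+20,::-1]
    cv2.imwrite(f"pics/{n}3.png",cv2.resize(f,None,fx=3.5,fy=3.5,interpolation=cv2.INTER_CUBIC))
E
```

```text
(no output)
```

View pics/scene3.png

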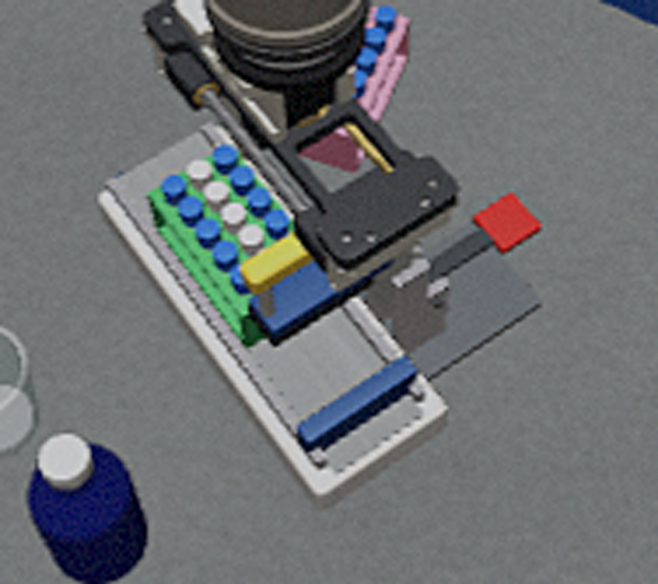

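```bash
python3 - <<'E'
from h import *
rel([442,-58,190],-.113,[632.5,-81,283.3],1.456)
E
```

```text
shift [   1.03 -191.88   93.3 ] turn [ 0.   -0.    1.57] at [632.5 -81.  283.3] [-3.14 -0.    1.46]
```

>>> {"fn": "step_arm", "kwargs": {
  "increments": "0 0 0 0 -25 0 1;0 0 0.15 0 -60 0 1;0 0 0.3 0 -100 0 0.5;0 0 0.48 0 -140 0 0;0 0 0.66 1 -170 10 -0.57;0 0 0.84 1 -185 30 -0.57;0 0 1.02 1 -192 50 -0.57;0 0 1.2 1 -192 70 -0.57;0 0 1.38 1 -192 85 -0.57;0 0 1.5 1 -192 93 -0.57;0 0 1.57 1 -192 93 -0.57;0 0 1.57 1 -192 93 -0.57;0 0 1.57 1 -192 93 -0.57"
}}

```text
time: 8.4
tool_pos: [442.4, -57.7, 188.4]
tcp_rot: [-3.142, 0.001, -0.113]
contact_force: [0.1, 0.9, -0.4]
grip_width: 19.7
```

```bash
python3 - <<'E'
from h import *
rel([442,-58,84],-.113)
C={}
for n in("scene","top"):
    C[n]=capture(n);x0,x1,y0,y1=ROI[n];f=C[n]["frame"][y0-30:y1+20,x0-20:x1+20,::-1]
    cv2.imwrite(f"pics/{n}4.png",cv2.resize(f,None,fx=3.5,fy=3.5,interpolation=cv2.INTER_CUBIC))
a=[blob(mask(C[n],"yellow",ROI[n]))[0] for n in C];print(a,tri(C["scene"],a[0],C["top"],a[1]))
E
```

```text
shift [ -0.27   0.29 104.36] turn [-0.  0.  0.] at [442.37 -57.75 188.36] [-3.14  0.   -0.11]
[array([289.51, 213.95]), array([352.46, 177.09])] [633.26 -81.25 213.98]
```

View pics/scene4.png

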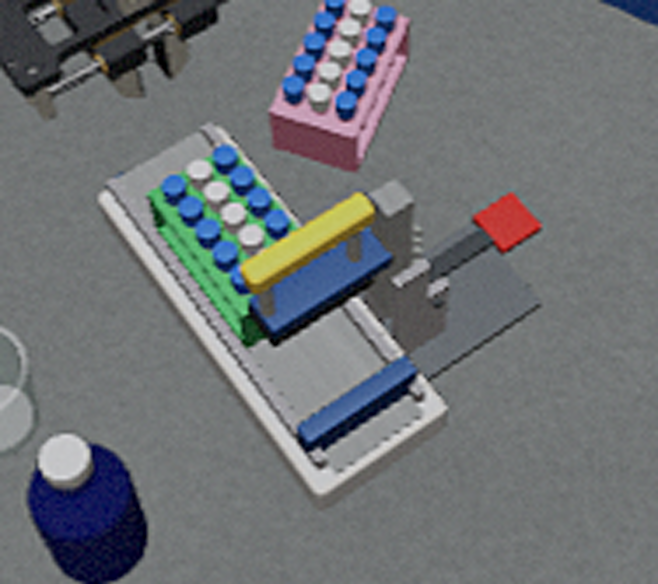

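View pics/top4.png

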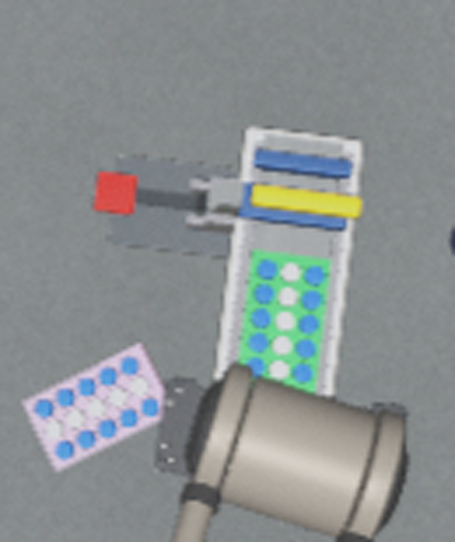

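The bar hangs with its handle at about z 214 (notch 0.056), and the tab is back up. The fingers are behind the rack. Next: lower and push.

>>> {"fn": "step_arm", "kwargs": {
  "increments": "0 0 0 0 0 40 -0.57;0 0 0 0 0 80 -0.57;0 0 0 0 0 104 -0.57;0 0 0 0 0 104 -0.57;0 0 0 0 0 104 -0.57;0 0 0 8 0 104 -0.57;0 0 0 16 0 104 -0.57;0 0 0 24 0 104 -0.57;0 0 0 32 0 104 -0.57;0 0 0 40 0 104 -0.57;0 0 0 48 0 104 -0.57;0 0 0 56 0 104 -0.57;0 0 0 64 0 104 -0.57;0 0 0 72 0 104 -0.57;0 0 0 80 0 104 -0.57;0 0 0 88 0 104 -0.57;0 0 0 92 0 104 -0.57;0 0 0 92 0 104 -0.57"
}}

```text
time: 10.75
tool_pos: [534.7, -68.4, 84.7]
tcp_rot: [3.141, -0.001, -0.114]
contact_force: [-0.1, 0.1, -0.2]
grip_width: 19.3
```

```bash
python3 - <<'E'
from h import *
o=get_obs();print(o["tool_pos"],o["contact_force"],o["moment"])
C={}
for n in("scene","top"):
    C[n]=capture(n);x0,x1,y0,y1=ROI[n];f=C[n]["frame"][y0-30:y1+20,x0-20:x1+20,::-1]
    cv2.imwrite(f"pics/{n}5.png",cv2.resize(f,None,fx=3.5,fy=3.5,interpolation=cv2.INTER_CUBIC))
E
```

```text
[534.71 -68.45  84.74] [-0.1   0.14 -0.17] [-0.01  0.03 -0.  ]
```

View pics/scene5.png

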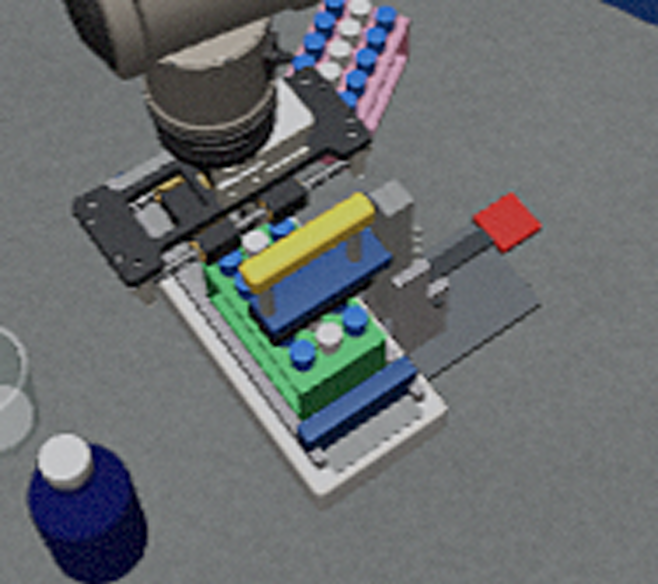

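Rack slid along the lane and stands about 15 mm short of the blue stop (around (350,415)). Push on gently.

>>> {"fn": "step_arm", "kwargs": {
  "increments": "0 0 0 3 0 0 -0.57;0 0 0 6 0 0 -0.57;0 0 0 9 0 0 -0.57;0 0 0 11 0 0 -0.57;0 0 0 11 0 0 -0.57"
}}

```text
time: 11.48
tool_pos: [542.1, -69.1, 84.6]
tcp_rot: [-3.141, 0.007, -0.114]
contact_force: [-15.1, 1.1, 11.6]
grip_width: 19.5
```

```bash
python3 - <<'E'
from h import *
o=get_obs();print(o["tool_pos"],o["contact_force"],o["moment"])
C={}
for n in("scene","top"):
    C[n]=capture(n);x0,x1,y0,y1=ROI[n];f=C[n]["frame"][y0-30:y1+20,x0-20:x1+20,::-1]
    cv2.imwrite(f"pics/{n}6.png",cv2.resize(f,None,fx=3.5,fy=3.5,interpolation=cv2.INTER_CUBIC))
E
```

```text
[542.1  -69.14  84.63] [-15.09   1.14  11.56] [ 0.1   2.09 -0.08]
```

View pics/scene6.png

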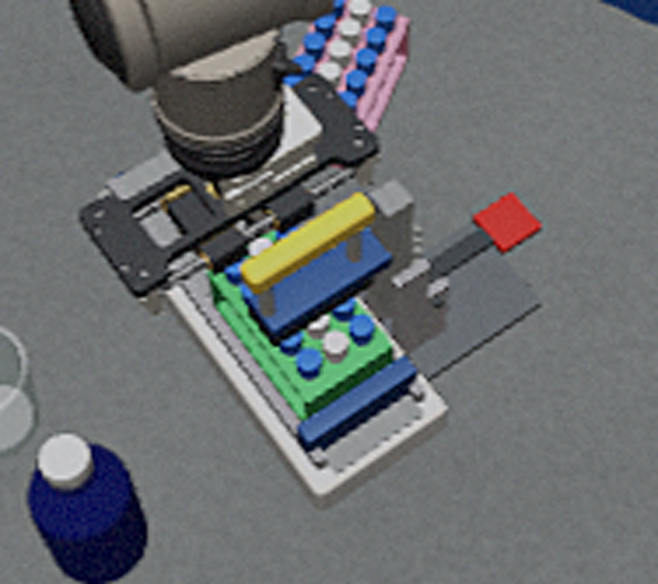

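View pics/top6.png

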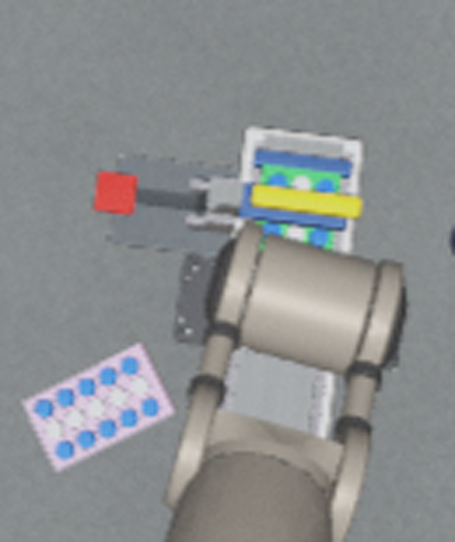

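The rack looks to be against the stop: the force rose to 15 N at x 542, which fits the handle-based home. Next: back off, rise and check.

>>> {"fn": "step_arm", "kwargs": {
  "increments": "0 0 0 -5 0 0 -0.57;0 0 0 -15 0 0 -0.57;0 0 0 -35 0 0 -0.57;0 0 0 -70 0 -20 -0.57;0 0 0 -110 0 -60 -0.57;0 0 0 -120 0 -110 -0.57;0 0 0 -125 0 -150 -0.57;0 0 0 -125 0 -160 -0.57;0 0 0 -125 0 -160 -0.57"
}}

```text
time: 12.7
tool_pos: [420.9, -55.3, 244.6]
tcp_rot: [3.141, -0.001, -0.114]
contact_force: [-0.5, -1.1, -0.1]
grip_width: 19.5
```

```bash
python3 - <<'E'
from h import *
o=get_obs();print(o["tool_pos"],o["contact_force"],o["moment"])
C={}
for n in("scene","top"):
    C[n]=capture(n);x0,x1,y0,y1=ROI[n];f=C[n]["frame"][y0:y1+10,x0:x1+20,::-1]
    cv2.imwrite(f"pics/{n}7.png",cv2.resize(f,None,fx=5,fy=5,interpolation=cv2.INTER_CUBIC)[:600])
E
```

```text
[420.88 -55.33 244.61] [-0.46 -1.06 -0.07] [ 0.06 -0.02  0.02]
```

View pics/scene7.png

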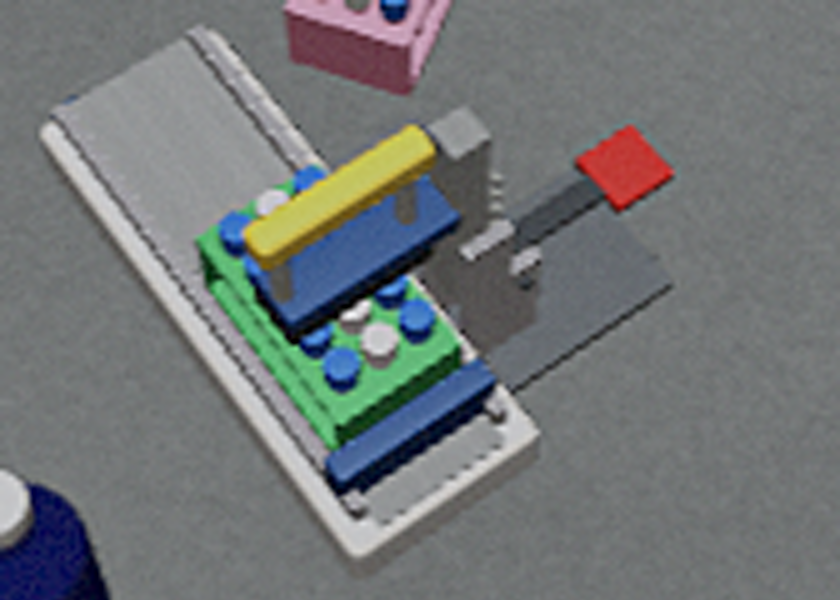

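View pics/top7.png

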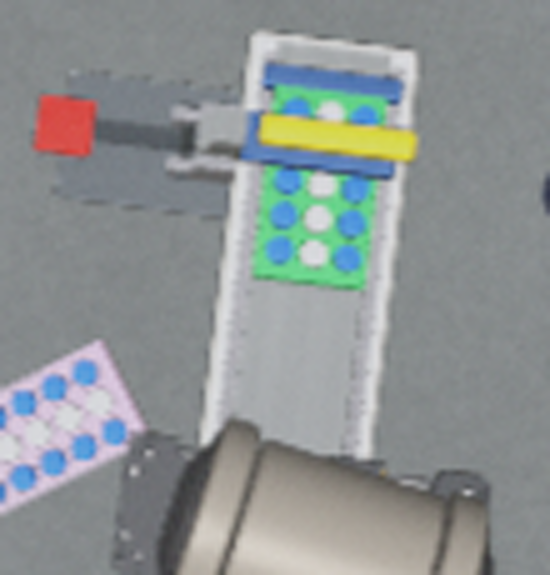

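```bash
python3 - <<'E'
from h import *
C={n:capture(n) for n in("scene","top")}
T=C["top"];S=C["scene"]
z=lambda n,p:np.float64(p)/5+np.array([ROI[n][0],ROI[n][2]])-0.4
d=np.array([np.cos(-.113),np.sin(-.113)]);o=np.array([569,-73.5])
loc=lambda P:np.c_[(P[:,:2]-o)@d,(P[:,:2]-o)@np.array([-d[1],d[0]])]
print("near rack edge z95 top",loc(plane(T,z("top",[(252,274),(360,288)]),95)))
print("far rack edge z95 top",loc(plane(T,z("top",[(274,86),(382,99)]),95)))
print("stop back edge z73 top",loc(plane(T,z("top",[(265,65),(403,81)]),73)))
print("far rack edge z95 scene",loc(plane(S,z("scene",[(332,413),(460,345)]),95)))
print("near-right rack corner scene",loc(plane(S,z("scene",[(197,240)]),95)))
print("stop front z73 scene",loc(plane(S,z("scene",[(328,460),(483,362)]),73)))
print("stop back z73 scene",loc(plane(S,z("scene",[(345,488),(495,380)]),73)))
print("deck far corners",loc(plane(S,z("scene",[(352,548),(538,432)]),45)), loc(plane(T,z("top",[(252,33),(416,48)]),45)))
# sharp gap profile: columns across boundary in scene
f=S["frame"]
for y in range(252,275): print(y,[tuple(int(v) for v in f[y,x]) for x in (300,306)])
E
```

```text
near rack edge z95 top [[-15.31  36.64]
 [-15.76 -30.95]]
far rack edge z95 top [[102.88  37.15]
 [102.98 -30.69]]
stop back edge z73 top [[118.    43.97]
 [118.51 -44.02]]
far rack edge z95 scene [[ 98.2  -32.34]
 [105.06  34.79]]
near-right rack corner scene [[-12.8  -33.48]]
stop front z73 scene [[107.84 -42.3 ]
 [110.19  44.67]]
stop back z73 scene [[123.69 -43.79]
 [120.95  43.7 ]]
deck far corners [[139.94 -52.35]
 [144.75  52.22]] [[141.1   54.38]
 [144.29 -51.95]]
252 [(95, 179, 115), (13, 58, 16)]
253 [(51, 111, 65), (31, 61, 77)]
254 [(4, 51, 22), (69, 101, 163)]
255 [(21, 63, 27), (68, 96, 151)]
256 [(24, 67, 24), (71, 100, 148)]
257 [(19, 53, 72), (70, 101, 149)]
258 [(69, 100, 163), (72, 103, 154)]
259 [(61, 89, 148), (85, 118, 168)]
260 [(71, 100, 152), (63, 90, 142)]
261 [(74, 101, 151), (10, 18, 42)]
262 [(75, 105, 158), (16, 27, 42)]
263 [(89, 120, 168), (11, 20, 44)]
264 [(72, 97, 148), (4, 17, 43)]
265 [(13, 25, 45), (40, 48, 61)]
266 [(1, 16, 40), (167, 169, 166)]
267 [(0, 6, 36), (152, 151, 154)]
268 [(0, 3, 34), (151, 152, 153)]
269 [(44, 51, 65), (151, 153, 152)]
270 [(164, 163, 162), (150, 153, 154)]
271 [(151, 152, 153), (150, 151, 154)]
272 [(147, 149, 151), (148, 151, 151)]
273 [(147, 151, 150), (143, 143, 145)]
274 [(145, 147, 150), (137, 139, 138)]
```

```bash
python3 - <<'E'
from h import *
S=capture("scene");T=capture("top")
d=np.array([np.cos(-.113),np.sin(-.113)]);n=np.array([-d[1],d[0]])
for off in(0,-5):
  o=np.array([569,-73.5])+off*d
  w=lambda x,y,z:[*(o+x*d+y*n),z]
  for g in(0,3,6,9):
    out=[]
    for c in(S,T):
        a=proj(c,[w(110-g,-33,95),w(110-g,33,95),w(110,-40,73),w(110,40,73),w(70,0,223)])
        if c is S:
            row=lambda p,q,x:p[1]+(q[1]-p[1])*(x-p[0])/(q[0]-p[0])
            out+=[row(a[0],a[1],300),row(a[2],a[3],300),row(a[0],a[1],306),row(a[2],a[3],306)]
        else: out+=[row(a[0],a[1],355),row(a[2],a[3],355),a[4]]
    print(off,g,out)
print([tuple(int(v) for v in T["frame"][y,355]) for y in range(160,174)])
E
```

```text
0 0 [np.float64(255.06998950362618), np.float64(259.09504391042145), np.float64(251.07342769986298), np.float64(255.07721660569538), np.float64(166.4139435342321), np.float64(167.2483032764834), array([352.51, 174.79])]
0 3 [np.float64(253.58621630840184), np.float64(259.09504391042145), np.float64(249.59739281544864), np.float64(255.07721660569538), np.float64(167.37705369865878), np.float64(167.2483032764834), array([352.51, 174.79])]
0 6 [np.float64(252.10798948445293), np.float64(259.09504391042145), np.float64(248.12687591578342), np.float64(255.07721660569538), np.float64(168.34043440647866), np.float64(167.2483032764834), array([352.51, 174.79])]
0 9 [np.float64(250.63527611870293), np.float64(259.09504391042145), np.float64(246.6618442648252), np.float64(255.07721660569538), np.float64(169.3040843345859), np.float64(167.2483032764834), array([352.51, 174.79])]
-5 0 [np.float64(252.600117532939), np.float64(256.65597194344394), np.float64(248.61643713260662), np.float64(252.6508765793344), np.float64(168.01927752512697), np.float64(168.8302403932587), array([352.3 , 176.53])]

[... 189 characters left out ...]
87), array([352.3 , 176.53])]
-5 6 [np.float64(249.65651411071713), np.float64(256.65597194344394), np.float64(245.68818781481616), np.float64(252.6508765793344), np.float64(169.94666653252267), np.float64(168.8302403932587), array([352.3 , 176.53])]
-5 9 [np.float64(248.1929174412711), np.float64(256.65597194344394), np.float64(244.2322262335497), np.float64(252.6508765793344), np.float64(170.91076221542014), np.float64(168.8302403932587), array([352.3 , 176.53])]
[(175, 178, 179), (164, 167, 171), (164, 169, 170), (165, 168, 170), (114, 125, 138), (81, 113, 166), (83, 118, 175), (87, 124, 180), (97, 148, 176), (97, 200, 144), (97, 207, 136), (100, 210, 137), (90, 188, 181), (85, 169, 200)]
```

The visible strip of far wall above the stop is 4.4 px. Flush predicts 4.05 px and a 3 mm gap predicts 5.5, so the rack is home. Next, the tab.

```bash
python3 - <<'E'
from h import *
rel([652,83,130],1.456)
E
```

```text
shift [ 214.54 -163.67  113.18] turn [-0.    0.   -1.57] at [420.45 -55.22 243.61] [-3.14  0.   -0.11]
```

>>> {"fn": "step_arm", "kwargs": {
  "increments": "0 0 -0.1 15 -20 0 -1;0 0 -0.25 40 -50 0 -1;0 0 -0.4 70 -80 0 -1;0 0 -0.57 100 -110 0 -1;0 0 -0.74 130 -140 0 -1;0 0 -0.91 160 -155 0 -1;0 0 -1.08 185 -164 0 -1;0 0 -1.25 205 -164 0 -1;0 0 -1.42 214 -164 20 -1;0 0 -1.54 214 -164 50 -1;0 0 -1.57 214 -164 85 -1;0 0 -1.57 214 -164 113 -1;0 0 -1.57 214 -164 113 -1;0 0 -1.57 214 -164 113 -1"
}}

```text
time: 14.75
tool_pos: [652.7, 83.3, 132.5]
tcp_rot: [3.14, -0.0, 1.456]
contact_force: [1.0, 0.2, 0.1]
grip_width: 0.4
```

```bash
python3 - <<'E'
from h import *
o=get_obs();print(o["tool_pos"],o["contact_force"])
C={}
for n in("scene","top"):
    C[n]=capture(n);x0,x1,y0,y1=ROI[n];f=C[n]["frame"][y0-30:y1+20,x0-20:x1+20,::-1]
    cv2.imwrite(f"pics/{n}8.png",cv2.resize(f,None,fx=3.5,fy=3.5,interpolation=cv2.INTER_CUBIC))
E
```

```text
[652.65  83.27 132.49] [0.97 0.22 0.11]
```

View pics/scene8.png

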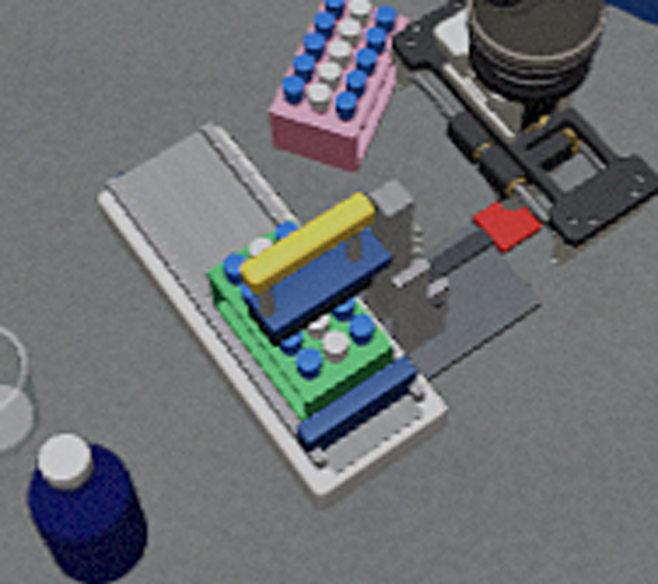

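The fingers are directly above the red tab (505,225), bar still up, rack home. Press.

>>> {"fn": "step_arm", "kwargs": {
  "increments": "0 0 0 0 0 15 -1;0 0 0 0 0 28 -1;0 0 0 0 0 36 -1;0 0 0 0 0 44 -1;0 0 0 0 0 52 -1;0 0 0 0 0 60 -1;0 0 0 0 0 60 -1;0 0 0 0 0 60 -1;0 0 0 0 0 60 -1;0 0 0 0 0 60 -1;0 0 0 0 0 60 -1;0 0 0 0 0 60 -1;0 0 0 0 0 60 -1;0 0 0 0 0 60 -1"
}}

```text
time: 16.6
tool_pos: [652.2, 83.3, 71.8]
tcp_rot: [3.141, -0.0, 1.456]
contact_force: [1.9, 0.8, 2.4]
grip_width: 0.3
```

```bash
python3 - <<'E'
from h import *
o=get_obs();print(o["tool_pos"],o["contact_force"])
C={}
for n in("scene","top"):
    C[n]=capture(n);x0,x1,y0,y1=ROI[n];f=C[n]["frame"][y0-30:y1+20,x0-20:x1+20,::-1]
    cv2.imwrite(f"pics/{n}9.png",cv2.resize(f,None,fx=3.5,fy=3.5,interpolation=cv2.INTER_CUBIC))
a=[blob(mask(C[n],"yellow",ROI[n]))[0] for n in C];print(a,tri(C["scene"],a[0],C["top"],a[1]))
E
```

```text
[652.22  83.25  71.78] [1.92 0.83 2.4 ]
[array([290.21, 219.58]), array([351.65, 177.9 ])] [633.2  -80.47 188.18]
```

View pics/scene9.png

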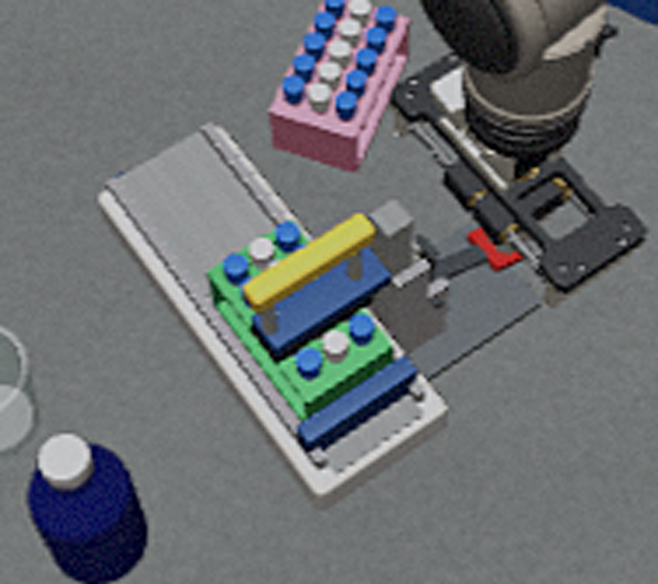

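The handle is down at z 188 (158 + about 31), so the bar is on the caps. Let go and rise clear.

>>> {"fn": "step_arm", "kwargs": {
  "increments": "0 0 0 0 0 -8 -1;0 0 0 0 0 -16 -1;0 0 0 0 0 -24 -1;0 0 0 0 0 -40 -1;0 0 0 0 0 -70 -1;0 0 0 0 0 -100 -1;0 0 0 0 0 -130 -1;0 0 0 0 0 -140 -1;0 0 0 0 0 -140 -1;0 0 0 0 0 -140 -1"
}}

```text
time: 17.95
tool_pos: [651.4, 83.1, 210.2]
tcp_rot: [-3.139, 0.0, 1.456]
contact_force: [0.0, -0.6, -0.3]
grip_width: 0.2
```

```bash
python3 - <<'E'
from h import *
o=get_obs();print(o["tool_pos"],o["contact_force"])
C={}
for n in("scene","top"):
    C[n]=capture(n);x0,x1,y0,y1=ROI[n];f=C[n]["frame"][y0-30:y1+20,x0-20:x1+20,::-1]
    cv2.imwrite(f"pics/{n}10.png",cv2.resize(f,None,fx=3.5,fy=3.5,interpolation=cv2.INTER_CUBIC))
a=[blob(mask(C[n],"yellow",ROI[n]))[0] for n in C];print(a,tri(C["scene"],a[0],C["top"],a[1]))
print([blob(mask(C["scene"],"red",ROI["scene"]))[:2]])
f=C["scene"]["frame"];print([tuple(int(v) for v in f[y,300]) for y in range(250,260)])
E
```

```text
[651.41  83.14 210.18] [ 0.01 -0.58 -0.26]
[array([290.24, 219.25]), array([351.79, 177.93])] [633.14 -80.59 189.69]
[(array([346.28, 208.81]), array([337, 201,  19,  16, 176], dtype=int32))]
[(102, 189, 125), (104, 191, 129), (99, 182, 120), (49, 115, 69), (22, 57, 29), (19, 62, 28), (22, 66, 20), (23, 59, 73), (76, 103, 165), (70, 100, 154)]
```

View pics/scene10.png

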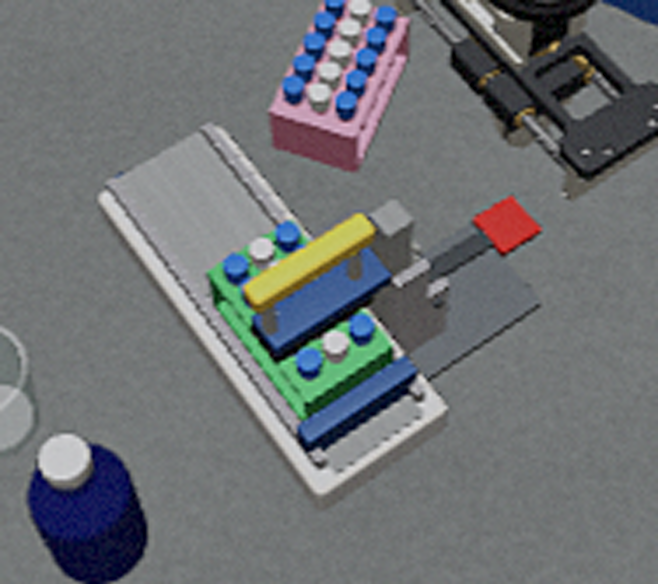

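The bar rests on the caps, the tab is within about 1 px of its starting position, the rack is still flush with the stop, and the arm is clear. I'm handing the job in.

```bash
python3 -c "
from plant import *
print(close_job())"
```

```text
the job is handed in; nothing more can be done
None
```

I loaded the tube shaker and handed the job in at about 18 s of the 58 s allowed. The hand-in call gives no verdict.

- **Bar lift:** I gripped the yellow handle, lifted it about 50 mm and let go. Two camera views then put the handle at z 214 mm, which is the 0.056 notch, with the tab back up.
- **Rack:** I pushed it along the lane until the force rose to 15 N at the stop. The strip of its far wall visible above the blue stop was 4.4 px. A flush fit predicts 4.05 px and a 3 mm gap predicts 5.5 px.
- **Pawl press:** I held the red tab down about 24 mm for 1 s or so, then rose clear. The last check put the handle at z 188–190 mm, so the rail is at about 0.031, with the bar on the caps. The tab was within about 1 px of its starting position, and the arm was touching nothing. The force of the bar on the caps could not be measured.
- **Bystanders:** The bottle, beaker and tip box were never approached, but I did not measure their positions again at the end.

**Disagreement between checks:** The deck outline put the shaker's origin about 5 mm further along x than the handle and stop did. Judged by the outline alone, the rack would have looked about 6 mm short. I relied on the force at the stop, the rack-to-handle distance and the flush-fit measurement, which agreed with each other.

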